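Pry the clipped terminal cover off a junction box

ROBOT

A 6-joint arm with a two-finger parallel gripper is mounted at the origin on a cart in front of the work surface, level with it; the furniture and walls round the work are solid. World frame = base frame: x ahead of the robot, y to its left, z up, the work surface at z = 0. Lengths are in mm, angles in rad, forces in N, time in s.
With the tool pointing down it reaches from about 275 to 1000 mm from the base axis. Payload 8.4 kg.
Tool frame: the origin (TCP) lies at the very end of the fingers, on their centre line; the grasp point (between the pads) lies behind it (r.grip_point_offset is the x of the grasp point in the tool frame, in mm); x points along the fingers, z is the direction in which the jaws open and shut, and the axes are right-handed (so a half turn about x gives the same grasp; the last joint's range is limited). The gripper opens to 85 mm and grips with 20 to 120 N. Pads are 22 mm wide; open, the fingers measure 114 mm over their backs; the gripper's body (76 mm by 85 mm) begins 54 mm behind the grasp point. The pads swing forward as they close: fully open they stand 13 mm farther back than shut.
Start: joints at [-1.113, 0.353, 1.633, -0, 1.155, -0.002], TCP at [277.355, -560.091, 231.281] pointing down, gripper open.
Joint ranges: [-2.63, 2.63], [-0.92, 2.1], [0.06, 2.66], [-1.3, 4.44], [0, 2.69], [-3.02, 3.02]. Speed limits (rad/s): [2.22, 2.22, 2.79, 3.14, 3.14, 3.14].

INTERFACE

Orientations are given as [roll, pitch, yaw] about the fixed x, y, z axes, in that order (R = Rz(yaw) Ry(pitch) Rx(roll)).
In Python, from rig import r, vision, order gives the robot as it stands. The module is installed in compiled form; this text tells all that it offers.
- The arm moves only by the tool step_arm, never from a script. Its argument "rows" is a list of rows, each a list of 7 numbers: the shift along the world's x, y, z in mm, then the turn, a rotation vector about the world's x, y, z in rad, then the finger opening in mm, from 0 to 85.4. A call has exactly 8 rows; each row is the pose to reach, as a shift and turn from the pose measured when the call began; what a row does not reach only later rows make up. A row lasts 1/8 s, in which the tool goes at most 62.5 mm and 10.7 degrees, less where a joint would pass 70% of its speed; a pose out of reach is approached as far as the arm can. A call with a gripper value outside its range is refused whole. The fingers move at their own pace and stop on an object; "force" is the grip in N (left out, the last holds). Time passes only in rows, so rows that repeat a pose let the fingers close, or fill a call up. It gives the time, the measured TCP pose, the force and the opening at its end, in the units of the state.
- r.sense(): the state, without advancing time (a new reading comes with each control period).
- vision.grab_frame(name): name is "scene" or "top" or "wrist"; returns (picture, depth): 420x560x3 uint8, red, green, blue; 420x560 float32, mm along the optical axis (not along the pixel's ray), 0 where there is no reading.
- vision.camera_info(name): a dict with "K" (3x3 intrinsics, pixels), "origin" and "attitude" of the camera in the world; the wrist camera has in their place "tool_from_camera" (4x4, takes a point from camera to tool coordinates, whose origin is the TCP and whose axes are the tool frame's). Camera axes: x right, y down, z forward; pixel columns grow to the right and rows downward; lengths in mm; the calibration is good to about 2 mm. A picture is of the moment at which its call begins: read the wrist's pose just before it. camera_info takes no time and is no camera call.
- order.sign_off(): hands the job in, once; it reports no verdict.
The state is a dict: "clock": time; "qpos": joint angles; "qvel": joint speeds; "joint_efforts": joint torques, N m; "eef_pos": TCP position; "tcp_rot": TCP orientation; "contact_force": force on the tool from outside, world axes, zero at the start; "wrist_torque": the same for the moment, N m; "opening": opening from 0.0 (shut) to 1.0 (fully open).
Only numpy, scipy, OpenCV 4.12 (cv2) and the standard library are available. Lean on these libraries where they do the work, as an engineer would, in place of code of your own. Each camera call takes 0.05 s, during which the arm holds its last target.

TASK

The clip-on cover of the junction box has to come off so that its terminals can be reached. Work the blade of the red-handled screwdriver into the notch under the front edge of the cover and pry until that edge pops out of its clips; do not touch the cover with the gripper or arm while it is still clipped. Then lay the screwdriver down flat on the worktop, lift the cover off and lay it flat in the blue tray without dropping it, leaving the other two screwdrivers, the flux bottle and the solder spool where they are.

Things in the scene. Friction and masses are not known exactly. Their poses are not given: they have to be found in the camera images.
- junction_box: Grey junction box, screwed to a fixed light metal plate (6 mm thick, x -88 to +72, y +-52 mm). Origin: below the cover's centre, at worktop height. x runs front to back; the front (-x) faces the robot, turned a little to its right; z up. Body y +-30, x -74 to +50 mm, flat top at z = 58 mm; a round connector sticks out in front to x = -84 mm, z 21 to 39 mm.
- box_notch (a point): Point on the box: middle of the notch mouth, on the box's flat top (z = 58 mm), right under the outer front face of the clipped cover. Axes as the box: the blade goes in along +x. The notch is 16 mm wide and 6.5 mm high; past the 2.5 mm thick cover wall there are 12 mm more of free depth.
- pry_step_edge (a point): Point on the box: middle of the front edge of the bare step (the box's flat top in front of the cover), 24 mm before box_notch at the same height, axes as the box. Pushing the handle down levers the blade over this edge.
- terminal_cover: Off-white shell, 100 (x) x 60 (y) x 22 mm (z), 60 g, walls 2.5 mm, clipped onto the box; the dark arrow on top points to the notch. Origin: centre of its rim (underside); axes as the box while clipped. Once popped it can be lifted off from above by its 60 mm wide sides, which are free over their full height (box below no wider); a weak clip at the back gives way then.
- cover_notch (a point): Point on the cover: middle of its front rim, outer face; meets box_notch while clipped. Two sprung clips, 18 mm either side of it, hold the front edge: it must rise about 5 mm against about 9 N, then snaps past them and stays up by itself, 7 to 10 mm above the step.
- driver_red: Red-handled flat-blade screwdriver, 165 mm long, 50 g, lying on its side, tip away from the robot. Origin under its middle at the worktop. x runs along it: handle (16 mm wide and high) at x -8 to +82 mm; steel shaft (4 mm wide, 3 mm thick, 7 to 10 mm above the underside) at x -82 to -8 mm, its last 14 mm a blade 7 mm wide in y and 3 mm thick in z.
- blade_tip (a point): Point on the red screwdriver: the tip of the blade, on its axis (driver x = -82 mm, 8.5 mm above the underside).
- parts_tray: Shallow blue open tray fixed to the worktop, 172 mm (x) by 136 mm (y), walls 3 mm thick and 18 mm high, floor 3 mm thick. Origin: centre of its underside; z up.
- driver_black: Black-handled screwdriver, 150 mm long, 12 mm thick, lying on its side beside the red one: leave it alone. Origin under its middle, x along it, tip at -x. A fixed white bench supply, up to 120 mm high, stands just beyond the tips of the row of screwdrivers: carry things over or round it.
- driver_yellow: Thin screwdriver, black handle with a yellow end, 145 mm long, 10 mm thick, lying on its side beside the red one: leave it alone. Origin under its middle, x along it, tip at -x.
- flux_bottle: Small bottle with a blue needle cap, 34 mm across, 108 mm high, standing: leave it alone. Origin: centre of its underside.
- solder_spool: Spool of solder, 62 by 77 mm, 38 mm high, standing: leave it alone. Origin: centre of its underside.
Not all that is in view belongs to the job. Of the things like the terminal_cover, leave any that is pink; of the rest the larger one is meant.

How it is judged (in metres and radians):
On the way:
1. the front edge of the cover has been pried up past its clips, at least 6 mm, with the blade tip of the red screwdriver still within 30 mm of the notch and nothing else of the robot touching the cover (z of cover_notch in the frame of box_notch above 0.006 m and distance between blade_tip and box_notch below 0.03 m and contact force between each of the fingers, the arm and terminal_cover below 0.3 N), for 0.1 s.
At the end, for the whole second after the job is handed in: The cover lies flat (within 6 degrees, either way up) on the floor of the blue tray; the red screwdriver lies flat on the worktop, not touching the cover; both are at rest and released; the other two screwdrivers, the flux bottle and the spool are within 30 mm of where they were (x of terminal_cover in the frame of parts_tray between -0.06 and 0.06 m and y of terminal_cover in the frame of parts_tray between -0.05 and 0.05 m and ((angle between terminal_cover's own z axis and vertical below 0.1 rad and height (world z) of terminal_cover below 0.008 m) or (angle between terminal_cover's own z axis and vertical above 3.04 rad and height (world z) of terminal_cover below 0.03 m)) and linear speed of each of terminal_cover, driver_red below 0.02 m/s and height (world z) of blade_tip below 0.0105 m and angle between driver_red's own x axis and vertical between 1.47 and 1.67 rad and contact force between driver_red and terminal_cover below 0.05 N).
It fails at once if the gripper or arm touches the cover while its front edge is still clipped (distance between cover_notch and box_notch below 0.004 m and contact force between any of the fingers, the arm and terminal_cover above 1 N).
It fails at once if the cover is dropped or flung (faster than 1.2 m/s) (linear speed of terminal_cover above 1.2 m/s).
It fails at once if one of the other screwdrivers, the flux bottle or the solder spool is moved by more than 30 mm (distance of any of driver_black, driver_yellow, flux_bottle, solder_spool from where it was at the start of the episode above 0.03 m).
It also fails if it takes over 59 s, if anything falls off the work surface, if the arm or the gripper's body presses on something with over 40 N, if the wrist force passes 120 N, or if a joint passes its speed limit or range.

## Working session

There is one attempt and no reset: what is moved stays moved. The work goes in short steps, Python scripts to look and compute and a tool call to move; the robot and the scene stay as the last step left them, time stands still between calls to the robot, and variables do not carry over. Pictures are saved under pics/ and viewed, and the job is handed in when it is done.

Besides the shell and the picture viewer there is one more tool, called after "Emit:" as name(argument=value, ...) on one line, values as JSON. step_arm: Moves the arm, as the interface text tells. Its arguments: {"type":"object","properties":{"rows":{"type":"array"},"force":{"type":"number"}},"required":["rows"]}

```bash
mkdir -p pics
python3 - <<'E'
from rig import r, vision
import cv2, numpy as np
s=r.sense(); print(s, r.grip_point_offset)
for n in ["scene","top","wrist"]:
    p,d=vision.grab_frame(n); cv2.imwrite(f"pics/{n}0.png",p[:,:,::-1]); np.savez(f"pics/{n}0.npz",p=p,d=d); print(n,vision.camera_info(n))
E
```

```text
{'clock': 0.0, 'qpos': array([-1.11339483e+00,  3.53652721e-01,  1.63415833e+00, -1.27434027e-06,
        1.15519730e+00, -2.39849733e-03]), 'qvel': array([-6.77807333e-05, -8.64047988e-05, -5.82890055e-06,  3.76407630e-04,
        4.32286233e-06, -1.35168566e-03]), 'joint_efforts': array([-5.44982875e-03, -6.05265999e+01, -3.42072773e+01, -4.33687583e-04,
        9.29546775e-03, -1.00347532e-05]), 'eef_pos': array([ 277.13964752, -559.64843762,  230.54847251]), 'tcp_rot': array([3.14001717, 1.56938063, 2.02902135]), 'contact_force': array([ 0.90825032,  0.32962964, -0.58794318]), 'wrist_torque': array([-0.01402589, -0.04787051,  0.00647001]), 'opening': 1.0017835244907511} -18.700000000000003
scene {'K': array([[497.99601201,   0.        , 281.37345415],
       [  0.        , 497.99601201, 206.28888432],
       [  0.        ,   0.        ,   1.        ]]), 'origin': array([-295.54134308,  846.85576062,  671.88787064]), 'attitude': array([-2.0402763 ,  0.01492406, -2.34885018])}
top {'K': array([[383.00017349,   0.        , 282.79407142],
       [  0.        , 383.00017349, 211.27948082],
       [  0.        ,   0.        ,   1.        ]]), 'origin': array([ 423.74611051,   23.91695011, 1220.93311119]), 'attitude': array([-3.04985853, -0.02818193, -1.57675967])}
wrist {'K': array([[330.81356187,   0.        , 278.81744266],
       [  0.        , 330.81356187, 206.15817378],
       [  0.        ,   0.        ,   1.        ]]), 'tool_from_camera': array([[-2.59153182e-04, -3.22994106e-01,  9.46400940e-01,
        -1.41860911e+02],
       [ 8.03478762e-04, -9.46400734e-01, -3.22993816e-01,
         8.34975788e+01],
       [ 9.99999644e-01,  6.76708181e-04,  5.04781667e-04,
        -3.63925402e-02],
       [ 0.00000000e+00,  0.00000000e+00,  0.00000000e+00,
         1.00000000e+00]])}
```

View pics/scene0.png

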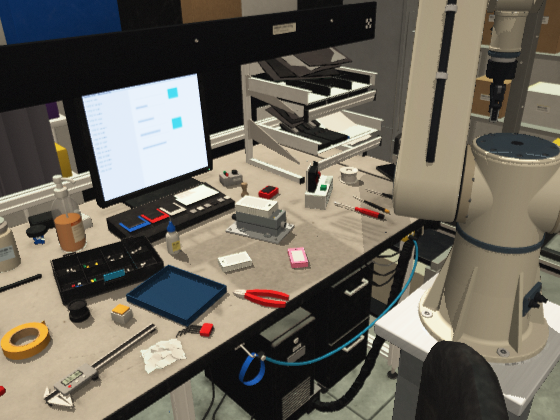

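View pics/top0.png

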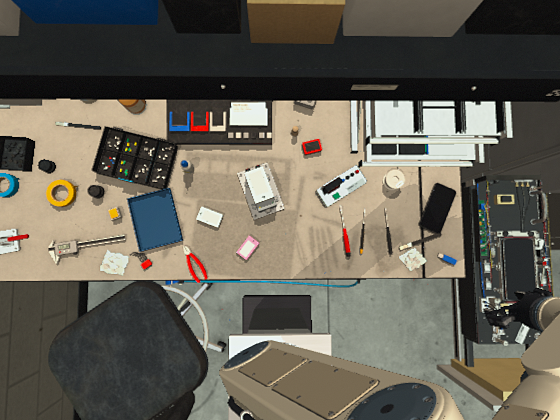

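View pics/wrist0.png

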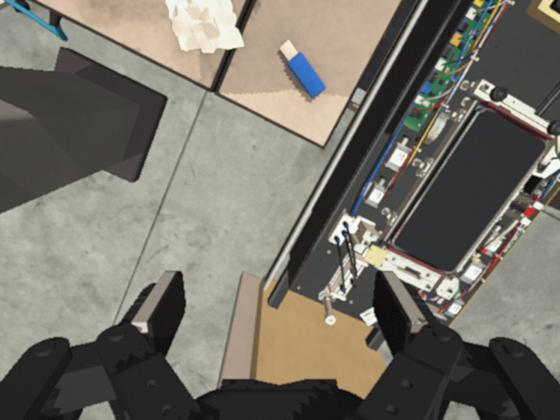

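```bash
cat > h.py <<'E'
import numpy as np, cv2
from scipy.spatial.transform import Rotation as Ro
from rig import r, vision
def cam(n,s=None):
    c=vision.camera_info(n)
    if n!="wrist":
        return c["K"],Ro.from_euler('xyz',c["attitude"]).as_matrix(),np.array(c["origin"])
    T=c["tool_from_camera"]; Rt=Ro.from_euler('xyz',s["tcp_rot"]).as_matrix()
    return c["K"],Rt@T[:3,:3],Rt@T[:3,3]+s["eef_pos"]
def ray(C,u,v):
    K,R,o=C; d=R@np.linalg.inv(K)@np.array([u,v,1.]); return o,d
def onz(C,u,v,z):
    o,d=ray(C,u,v); return o+d*(z-o[2])/d[2]
def pts(C,d):
    K,R,o=C; v,u=np.mgrid[0:d.shape[0],0:d.shape[1]]
    q=np.stack([(u-K[0,2])/K[0,0]*d,(v-K[1,2])/K[1,1]*d,d],-1)
    P=q@R.T+o; P[d<=0]=np.nan; return P
def proj(C,p):
    K,R,o=C; q=R.T@(np.asarray(p,float)-o); q=K@q; return q[:2]/q[2]
def shot(n,name):
    s=r.sense(); p,d=vision.grab_frame(n); cv2.imwrite(f"pics/{name}.png",p[:,:,::-1]); np.savez(f"pics/{name}.npz",p=p,d=d,pos=s["eef_pos"],rot=s["tcp_rot"]); return p,d,cam(n,s)
def load(name):
    return np.load(f"pics/{name}.npz")
E
python3 - <<'E'
from h import *
for n,(x0,x1,y0,y1) in {"top":(230,410,140,260),"scene":(160,400,120,310)}.items():
    z=load(n+"0"); C=cam(n); P=pts(C,z["d"])
    cv2.imwrite(f"pics/{n}crop.png",cv2.resize(z["p"][y0:y1,x0:x1,::-1],None,fx=4 if n=="top" else 3,fy=4 if n=="top" else 3,interpolation=cv2.INTER_CUBIC))
    np.save(f"pics/P{n}.npy",P)
P=np.load("pics/Ptop.npy")
for u,v in [(300,230),(260,185),(345,230),(157,222),(185,165),(393,180),(345,185),(220,190)]: print(u,v,P[v,u].round(1))
E
```

```text
300 230 [475.7 -65.8  -0. ]
260 185 [607.7  59.1  82.8]
345 230 [ 474.3 -207.    16.1]
157 222 [502.9 386.2   3.8]
185 165 [670.6 285.7  73.3]
393 180 [ 630.8 -359.3   34.7]
345 185 [ 613.1 -204.1   47. ]
220 190 [605.2 189.8  -0.9]
```

View pics/topcrop.png

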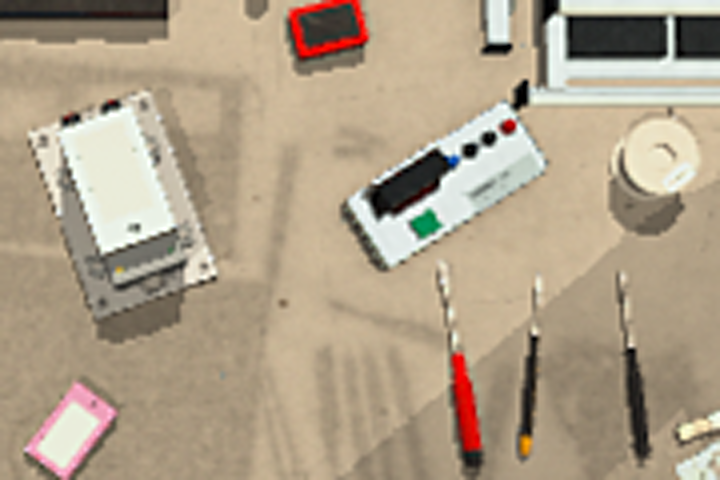

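View pics/scenecrop.png

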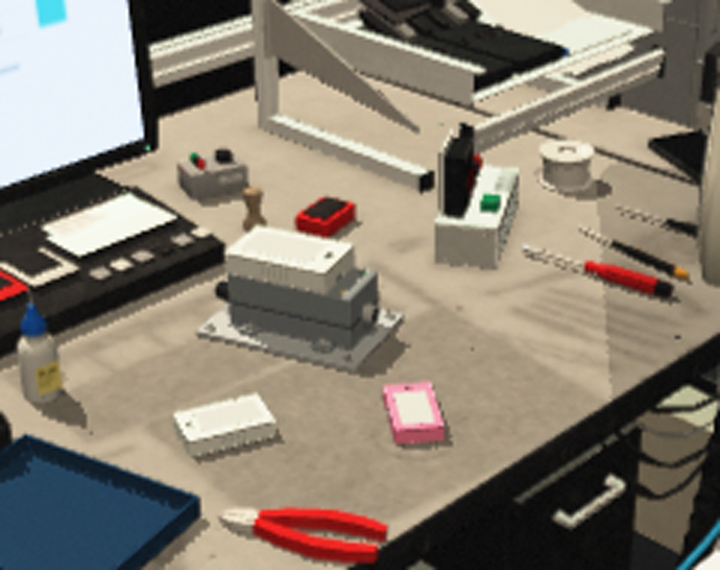

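Run:
```python
from h import *
s=r.sense(); print(Ro.from_euler('xyz',s["tcp_rot"]).as_matrix().round(2))
P=np.load("pics/Ptop.npy"); p=load("top0")["p"]; hsv=cv2.cvtColor(p,cv2.COLOR_RGB2HSV)
def rect(m,name):
    q=P[m][:,:2].astype(np.float32); 
    (c,sz,a)=cv2.minAreaRect(q); print(name,m.sum(),np.round(c,1),np.round(sz,1),round(a,1),np.round(np.median(P[m][:,2]),1)); print(cv2.boxPoints((c,sz,a)).round(1).tolist())
box=np.zeros(p.shape[:2],bool); box[155:225,230:290]=1
Z=P[:,:,2]
m=box&(Z>74)&(Z<90); rect(m,"cover")
m2=box&(Z>50)&(Z<66); rect(m2,"step58")
m3=box&(Z>3)&(Z<10);rect(m3,"plate")
# tray
tb=np.zeros_like(box); tb[180:260,120:200]=1
blue=tb&(hsv[...,0]>95)&(hsv[...,0]<125)&(hsv[...,1]>90); rect(blue,"tray")
# red driver handle
rb=np.zeros_like(box); rb[200:262,335:355]=1
red=rb&((hsv[...,0]<8)|(hsv[...,0]>172))&(hsv[...,1]>150); rect(red,"red")
hm=rb&(Z>9)&(Z<22); rect(hm,"handle by z")
```

```text
[[-0.    0.9   0.44]
 [ 0.    0.44 -0.9 ]
 [-1.    0.   -0.  ]]
cover 659 [609.8  64.2] [100.3  60. ] 19.7 80.4
[[552.5, 75.5999984741211], [572.7000122070312, 19.100000381469727], [667.0999755859375, 52.79999923706055], [646.9000244140625, 109.30000305175781]]
step58 164 [551.7  43.1] [25.4 59.6] 19.3 58.2
[[529.9000244140625, 67.0], [549.5, 10.800000190734863], [573.5, 19.100000381469727], [553.9000244140625, 75.4000015258789]]
plate 900 [606.9  63.3] [189.8 223.6] 89.7 5.3
[[494.6000061035156, -31.100000381469727], [718.2999877929688, -32.20000076293945], [719.2000122070312, 157.6999969482422], [495.5, 158.6999969482422]]
tray 2403 [535.4 399.1] [223.2 133.9] 15.8 nan
[[409.79998779296875, 433.20001220703125], [446.20001220703125, 304.29998779296875], [661.0, 365.0], [624.7000122070312, 493.79998779296875]]
red 110 [ 442.9 -210.6] [77.2 18.1] 9.0 nan
[[403.29998779296875, -207.8000030517578], [406.20001220703125, -225.60000610351562], [482.3999938964844, -213.5], [479.6000061035156, -195.60000610351562]]
handle by z 148 [ 473.1 -203.8] [163.7  15.6] 8.0 14.2
[[391.0, -207.39999389648438], [393.20001220703125, -222.89999389648438], [555.2999877929688, -200.1999969482422], [553.0999755859375, -184.8000030517578]]
```

Run:
```python
from h import *
Ps=np.load("pics/Pscene.npy");Pt=np.load("pics/Ptop.npy")
for nm,P in (("s",Ps),("t",Pt)):
    x,y,z=P[...,0],P[...,1],P[...,2]
    yaw=np.deg2rad(19.5); c=np.array([609.8,64.2]); bx=(x-c[0])*np.cos(yaw)+(y-c[1])*np.sin(yaw); by=-(x-c[0])*np.sin(yaw)+(y-c[1])*np.cos(yaw)
    m=(z>74)&(z<90)&(abs(bx)<80)&(abs(by)<50)
    cc,sz,a=cv2.minAreaRect(P[m][:,:2].astype(np.float32)); print(nm,"cover",m.sum(),np.round(cc,1),np.round(sz,1),round(a,2),np.median(z[m]))
    m=(z>52)&(z<62)&(bx<-52)&(bx>-85)&(abs(by)<40)
    print(" step z",m.sum(),np.median(z[m]),bx[m].min(),bx[m].max())
    m=(z>10)&(z<20)&(x>380)&(x<485)&(y>-235)&(y<-180)
    cc,sz,a=cv2.minAreaRect(P[m][:,:2].astype(np.float32)); print(" handle",m.sum(),np.round(cc,1),np.round(sz,1),round(a,2),z[m].max())
    m=(z>-2)&(z<2.5)&(x>350)&(x<700)&(y>-200)&(y<200); print(" floor",np.median(z[m]))
    m=(z>9)&(z<22)&(x>350)&(x<800)&(y>250)&(y<520)
    cc,sz,a=cv2.minAreaRect(P[m][:,:2].astype(np.float32)); print(" tray rim",m.sum(),np.round(cc,1),np.round(sz,1),round(a,2))
    for X0,X1,Y0,Y1,z0,z1,n in ((640,700,250,320,20,130,"flux"),(590,680,-420,-310,25,50,"spool"),(520,720,-320,-100,60,140,"supply")):
        m=(x>X0)&(x<X1)&(y>Y0)&(y<Y1)&(z>z0)&(z<z1); q=P[m]
        if len(q): print(" ",n,q.min(0).round(),q.max(0).round())
```

```text
s cover 427 [608.2  63.1] [101.   65.9] 21.13 78.59290223179528
 step z 119 56.53394046659628 -77.05572118107837 -52.223654417926376
 handle 87 [ 432.6 -207.3] [86.8 16.9] 6.59 17.778298249580644
 floor -0.6404365430703365
 tray rim 2476 [574.4 385.1] [447.  269.8] 0.04
  flux [654. 275.  20.] [683. 308. 107.]
  spool [ 604. -395.   25.] [ 679. -334.   49.]
  supply [ 568. -320.   60.] [ 719. -122.  140.]
t cover 659 [609.8  64.2] [100.3  60. ] 19.65 80.44710836619424
 step z 135 58.156174069985354 -74.55473449293079 -52.18682883542439
 handle 124 [ 438.1 -208.7] [93.  15.6] 7.95 19.856901454887065
 floor 0.3135063513022942
 tray rim 1214 [572.7 385. ] [443.3 269.9] 0.0
  flux [659. 275.  20.] [692. 304. 105.]
  spool [ 604. -395.   29.] [ 664. -332.   44.]
  supply [ 568. -320.   60.] [ 720. -123.  138.]
```

Emit:
step_arm(rows=[[21,44,-5,0,0,-0.04,40],[43,88,-15,0,0,-0.08,40],[64,132,-30,0,0,-0.12,40],[86,176,-45,0,0,-0.16,40],[107,220,-60,0,0,-0.2,40],[128,264,-80,0,0,-0.24,40],[150,308,-95,0,0,-0.28,40],[171,353,-100,0,0,-0.32,40]], force=60)

```text
clock: 1.15
eef_pos: [448.2, -205.1, 129.8]
tcp_rot: [-2.597, 1.569, 2.254]
contact_force: [0.6, 0.0, -0.6]
opening: 0.465
```

Run:
```python
from h import *
s=r.sense(); print(s["eef_pos"],s["contact_force"],s["opening"]);print(Ro.from_euler('xyz',s["tcp_rot"]).as_matrix().round(3))
p,d,C=shot("wrist","w1")
P=pts(C,d); x,y,z=P[...,0],P[...,1],P[...,2]
for n,a,b in (("handle",10,20),("shaft",5,12)):
    m=(z>a)&(z<b)&(x>380)&(x<570)&(y>-232)&(y<-180)
    if n=="shaft": m&=(x>485)
    if m.sum(): cc,sz,a=cv2.minAreaRect(P[m][:,:2].astype(np.float32)); print(n,m.sum(),np.round(cc,1),np.round(sz,1),round(a,2),z[m].max(),P[m].min(0),P[m].max(0))
```

```text
[ 448.20630259 -205.07532156  129.78248936] [ 0.64085196  0.04169887 -0.55045892] 0.4651232184876963
[[-0.001  0.99   0.138]
 [ 0.002  0.138 -0.99 ]
 [-1.    -0.001 -0.002]]
handle 1674 [ 481.3 -202.9] [179.8  16.4] 9.73 19.863967493028014 [ 391.67237078 -223.76917436   10.00070559] [ 569.80451499 -180.15455545   19.86396749]
shaft 531 [ 528.2 -198. ] [86.2 13.3] 15.52 11.753821206168993 [ 485.08710512 -205.4197199     5.82243761] [ 569.80451499 -180.68912591   11.75382121]
```

View pics/w1.png

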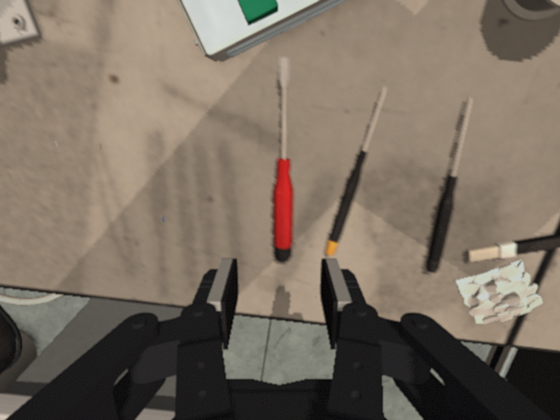

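Run:
```python
from h import *
w=load("w1"); C=cam("wrist",dict(eef_pos=w["pos"],tcp_rot=w["rot"]))
p=w["p"];h=cv2.cvtColor(p,cv2.COLOR_RGB2HSV)
m=((h[...,0]<8)|(h[...,0]>172))&(h[...,1]>140); m[:, :260]=0; m[:,310:]=0
for v in (175,200,225,240):
    u=np.where(m[v])[0]; print(v,u.min(),u.max(),onz(C,(u.min()+u.max())/2,v,8))
for u,v in ((284.5,59),(283,261)): print(onz(C,u,v,8.5))
```

```text
175 277 289 [ 468.71028752 -205.44889829    8.        ]
200 274 292 [ 447.50978959 -208.50530495    8.        ]
225 274 291 [ 425.13073631 -211.29778498    8.        ]
240 274 291 [ 411.1637108  -213.30438668    8.        ]
[ 554.73063438 -194.14761038    8.5       ]
[ 391.16561301 -216.62288352    8.5       ]
```

Emit:
step_arm(rows=[[0.5,-2.8,-40,0,0,0,40],[0.5,-2.8,-80,0,0,0,40],[0.5,-2.8,-110,0,0,0,40],[0.5,-2.8,-127,0,0,0,40],[0.5,-2.8,-127,0,0,0,40],[0.5,-2.8,-127,0,0,0,0],[0.5,-2.8,-127,0,0,0,0],[0.5,-2.8,-127,0,0,0,0]], force=60)

```text
clock: 2.2
eef_pos: [451.1, -204.3, 3.8]
tcp_rot: [2.626, 1.568, 1.192]
contact_force: [-1.8, 0.1, 7.7]
opening: 0.163
```

Run:
```python
from h import *
s=r.sense(); print(s["eef_pos"],s["contact_force"],s["opening"]);print(Ro.from_euler('xyz',s["tcp_rot"]).as_matrix().round(3))
p,d,C=shot("wrist","w2")
```

```text
[ 451.06219142 -204.26414929    3.78600267] [-1.76081243  0.10386921  7.736436  ] 0.16302744092353233
[[ 0.001  0.991  0.136]
 [ 0.003  0.136 -0.991]
 [-1.     0.001 -0.003]]
```

View pics/w2.png

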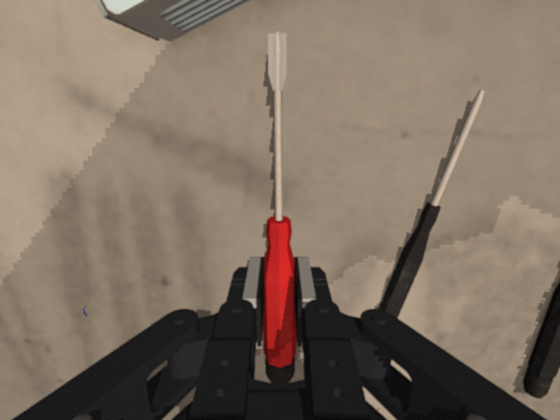

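Run:
```python
from h import *
w=load("w2"); C=cam("wrist",dict(eef_pos=w["pos"],tcp_rot=w["rot"]))
R=Ro.from_euler('xyz',w["rot"]).as_matrix()
p=w["p"];h=cv2.cvtColor(p,cv2.COLOR_RGB2HSV)
m=((h[...,0]<8)|(h[...,0]>172))&(h[...,1]>140)
for v in (235,250,280): 
    u=np.where(m[v])[0]; q=onz(C,(u.min()+u.max())/2,v,8.5); print(q,R.T@(q-w["pos"]))
for u,v in ((277,33),(277.5,60),(278.5,150)):
    t=onz(C,u,v,8.5); print("tip world",t,"tool",R.T@(t-w["pos"]))
tip=R.T@(onz(C,277,33,8.5)-w["pos"])
yaw=np.deg2rad(19.6); ex=np.array([np.cos(yaw),np.sin(yaw),0]); ey=np.array([-ex[1],ex[0],0]); o=np.array([609.8,64.2,0])
# target rotation: tool x down, y=ex, z=-ey
Rt=np.stack([[0,0,-1],ex,-ey],1)
print("det",np.linalg.det(Rt),"turn",Ro.from_matrix(Rt@R.T).as_rotvec())
for bx,bz in ((-100,120),(-60,66),(-40,61.5)):
    tgt=o+ex*bx+np.array([0,0,bz]); T=tgt-Rt@tip; print(bx,bz,"TCP",T.round(1),"delta",(T-w["pos"]).round(1))
```

```text
[ 473.71595199 -200.95304218    8.5       ] [-4.67963623 22.90059954 -0.20399742]
[ 466.32771764 -202.20513729    8.5       ] [-4.69131583 15.41065538  0.02913158]
[ 450.74741341 -204.3648611     8.5       ] [-4.71460576 -0.31860101  0.04455019]
tip world [ 554.66634774 -189.20844466    8.5       ] tool [ -4.55717009 104.6962526   -0.80256635]
tip world [ 545.55161595 -190.64616627    8.5       ] tool [-4.57128082 95.47062598 -0.62092578]
tip world [ 511.68227676 -195.70899513    8.5       ] tool [-4.62293536 61.22733005 -0.22294423]
det 1.0 turn [-0.00289162  0.00081833  0.20532548]
-100 120 TCP [417.2  -5.2 115.4] delta [-33.8 199.  111.7]
-60 66 TCP [454.9   8.2  61.4] delta [  3.9 212.5  57.7]
-40 61.5 TCP [473.8  14.9  56.9] delta [ 22.7 219.2  53.2]
```

Emit:
step_arm(rows=[[-3,0,40,0,0,0,0],[-10,0,90,0,0,0,0],[-20,30,125,0,0,0.03,0],[-34,80,130,0,0,0.08,0],[-34,130,130,0,0,0.13,0],[-34,175,120,0,0,0.17,0],[-34,199,112,-0.003,0.001,0.205,0],[-34,199,112,-0.003,0.001,0.205,0]])

```text
clock: 3.25
eef_pos: [416.8, -4.1, 115.9]
tcp_rot: [-1.552, 1.571, -2.779]
contact_force: [-0.1, -0.3, -0.3]
opening: 0.162
```

Run:
```python
from h import *
s=r.sense(); print(s["eef_pos"],s["contact_force"],s["opening"]);print(Ro.from_euler('xyz',s["tcp_rot"]).as_matrix().round(3))
p,d,C=shot("wrist","w3"); p2,d2,C2=shot("scene","s3")
cv2.imwrite("pics/s3c.png",cv2.resize(p2[150:270,200:400,::-1],None,fx=4,fy=4,interpolation=cv2.INTER_CUBIC))
```

```text
[416.77848265  -4.07794166 115.938153  ] [-0.12559767 -0.31066972 -0.25351385] 0.16159446350574289
[[-0.     0.941  0.338]
 [-0.     0.338 -0.941]
 [-1.    -0.     0.   ]]
```

View pics/w3.png

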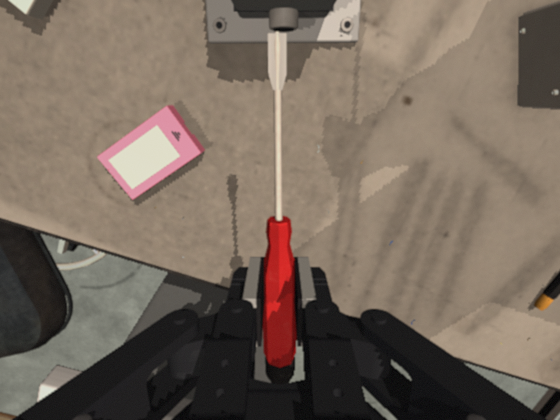

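View pics/s3c.png

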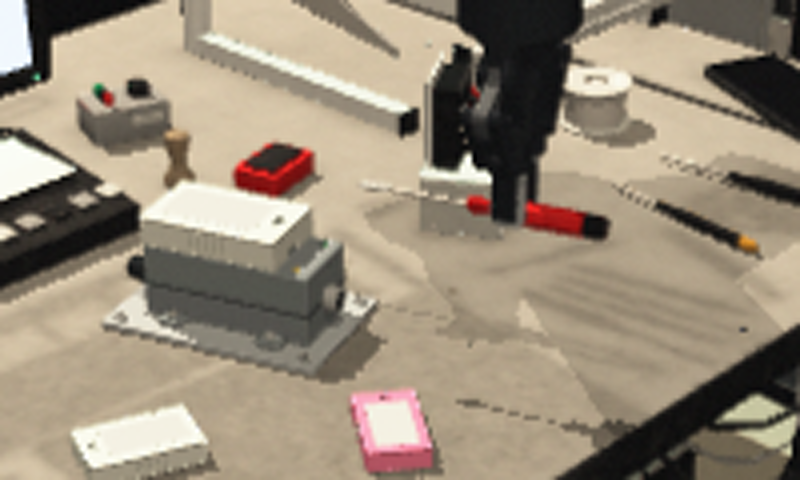

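Run:
```python
from h import *
w=load("w3"); C=cam("wrist",dict(eef_pos=w["pos"],tcp_rot=w["rot"]))
R=Ro.from_euler('xyz',w["rot"]).as_matrix(); pos=w["pos"]
yaw=np.deg2rad(19.6); ex=np.array([np.cos(yaw),np.sin(yaw),0]); ey=np.array([-ex[1],ex[0],0]); o=np.array([609.8,64.2,0])
B=np.stack([ex,ey,[0,0,1]],1)
f=lambda q:(B.T@(q-o)).round(1)
for u,v,z in ((207,42,6),(358,41,6),(270,22,30),(298,22,30)): print(u,v,f(onz(C,u,v,z)))
tz=pos[2]+4.6
for u,v in ((277.5,33),(278,62),(278.3,100),(278.5,150)): print("drv",f(onz(C,u,v,tz)))
P=pts(C,w["d"]); print("tip depth pts",[P[v,277].round(1) for v in (40,50,60,80,100,150,200)])
# edges
g=w["p"][30:60,195:370].mean(2).mean(0); print(np.abs(np.diff(g)).round().astype(int).tolist())
```

```text
207 42 [-88.1  50.1   6. ]
358 41 [-87.1 -53.7   6. ]
270 22 [-80.    6.2  30. ]
298 22 [-80. -11.  30.]
drv [-100.     1.2  120.5]
drv [-110.     1.   120.5]
drv [-123.8    0.9  120.5]
drv [-143.5    0.7  120.5]
tip depth pts [array([512.9,  31.2, 120.6]), array([509.5,  30. , 121.7]), array([506.4,  28.9, 120.3]), array([499.7,  26.5, 120.5]), array([492.7,  24. , 120.8]), array([474.3,  17.4, 121.5]), array([453.9,  10.1, 121.2])]
[0, 0, 0, 0, 0, 0, 0, 1, 3, 8, 12, 11, 1, 3, 1, 0, 0, 0, 1, 1, 1, 0, 1, 0, 0, 0, 0, 0, 1, 2, 1, 1, 0, 0, 0, 0, 1, 0, 0, 0, 0, 0, 0, 0, 0, 0, 0, 0, 0, 0, 0, 0, 0, 0, 0, 0, 0, 0, 0, 0, 0, 0, 0, 0, 0, 0, 0, 1, 0, 1, 1, 24, 41, 19, 0, 2, 2, 3, 6, 6, 15, 8, 5, 13, 10, 2, 1, 2, 3, 4, 31, 36, 13, 1, 1, 1, 1, 1, 1, 0, 0, 0, 0, 0, 0, 0, 0, 0, 0, 0, 1, 1, 0, 1, 4, 4, 4, 2, 0, 1, 0, 4, 8, 9, 5, 1, 0, 0, 0, 1, 1, 0, 1, 1, 2, 2, 0, 0, 0, 1, 1, 1, 2, 3, 5, 2, 4, 3, 0, 0, 1, 1, 1, 1, 2, 2, 0, 1, 1, 1, 0, 3, 6, 0, 4, 4, 4, 4, 4, 3, 1, 1, 0, 0]
```

Emit:
step_arm(rows=[[8,2,-10,0,0,0,0],[16,4,-22,0,0,0,0],[24,7,-34,0,0,0,0],[32,9,-44,0,0,0,0],[36.5,10.4,-51,0,0,0,0],[36.5,10.4,-54.5,0,0,0,0],[36.5,10.4,-54.5,0,0,0,0],[36.5,10.4,-54.5,0,0,0,0]])

```text
clock: 4.35
eef_pos: [453.7, 4.9, 62.0]
tcp_rot: [0.874, 1.57, -0.355]
contact_force: [-0.1, -0.3, -0.4]
opening: 0.162
```

Run:
```python
from h import *
s=r.sense(); print(s["eef_pos"],s["contact_force"],s["opening"]);print(Ro.from_euler('xyz',s["tcp_rot"]).as_matrix().round(3))
p,d,C=shot("wrist","w4"); p2,d2,C2=shot("scene","s4")
cv2.imwrite("pics/w4c.png",cv2.resize(p[0:140,180:380,::-1],None,fx=4,fy=4,interpolation=cv2.INTER_CUBIC))
cv2.imwrite("pics/s4c.png",cv2.resize(p2[180:260,220:360,::-1],None,fx=5,fy=5,interpolation=cv2.INTER_CUBIC))
```

```text
[453.72892675   4.88789828  62.00048405] [-0.07980308 -0.25443308 -0.37377295] 0.16174620787263413
[[ 0.001  0.942  0.335]
 [-0.     0.335 -0.942]
 [-1.     0.001  0.001]]
```

View pics/w4c.png

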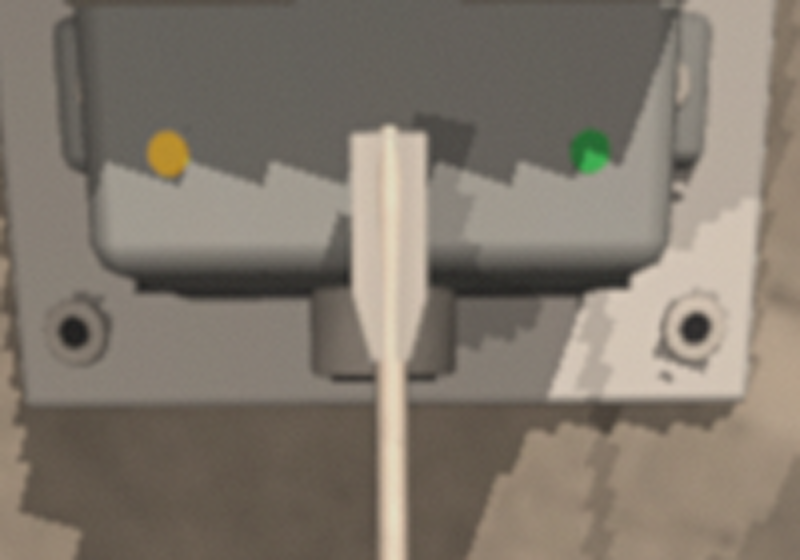

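View pics/s4c.png

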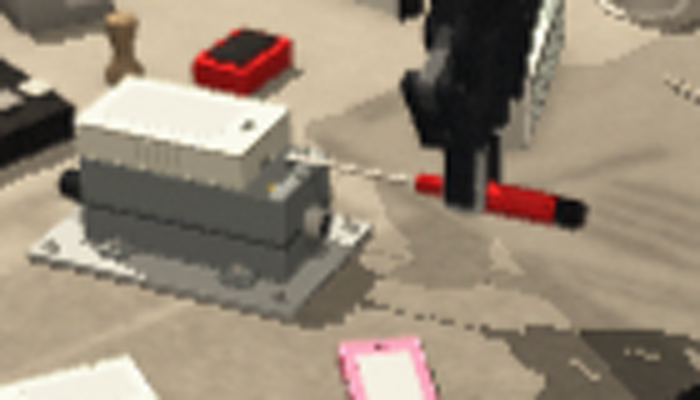

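Emit:
step_arm(rows=[[-0.3,0.9,-2,0,0,0,0],[-0.3,0.9,-3.5,0,0,0,0],[-0.3,0.9,-4.5,0,0,0,0],[-0.3,0.9,-5.5,0,0,0,0],[-0.3,0.9,-6,0,0,0,0],[-0.3,0.9,-6.5,0,0,0,0],[-0.3,0.9,-7,0,0,0,0],[-0.3,0.9,-7,0,0,0,0]])

```text
clock: 5.45
eef_pos: [453.6, 5.8, 55.1]
tcp_rot: [0.963, 1.57, -0.266]
contact_force: [0.1, -0.8, -0.1]
opening: 0.17
```

Emit:
step_arm(rows=[[0,0,1.3,0,0,0,0],[1.9,0.7,1.3,0,0,0,0],[3.8,1.3,1.3,0,0,0,0],[5.7,2,1.3,0,0,0,0],[7.5,2.7,1.3,0,0,0,0],[9.4,3.3,1.3,0,0,0,0],[11.3,4,1.3,0,0,0,0],[13.2,4.7,1.3,0,0,0,0]])

```text
clock: 6.45
eef_pos: [466.9, 10.5, 56.4]
tcp_rot: [1.001, 1.57, -0.228]
contact_force: [-0.6, -0.6, 0.4]
opening: 0.171
```

Run:
```python
from h import *
s=r.sense(); print(s["eef_pos"],s["contact_force"],s["opening"])
p,d,C=shot("wrist","w5"); p2,d2,C2=shot("scene","s5")
cv2.imwrite("pics/w5c.png",cv2.resize(p[0:140,180:380,::-1],None,fx=4,fy=4,interpolation=cv2.INTER_CUBIC))
cv2.imwrite("pics/s5c.png",cv2.resize(p2[180:260,220:360,::-1],None,fx=5,fy=5,interpolation=cv2.INTER_CUBIC))
```

```text
[466.94076604  10.52577592  56.38352771] [-0.59313208 -0.59569551  0.39145578] 0.17110553021438965
```

View pics/w5c.png

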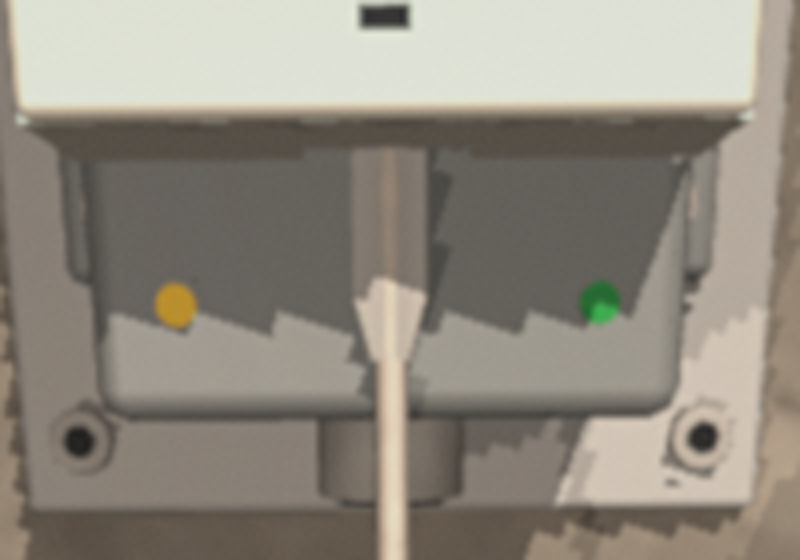

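View pics/s5c.png

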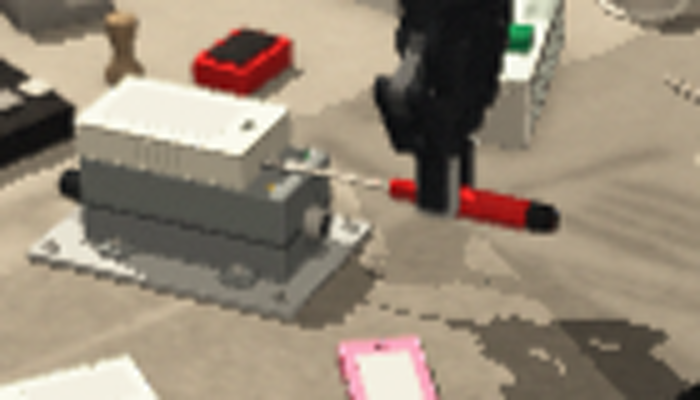

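Emit:
step_arm(rows=[[0.9,0.3,0,0,0,0,0],[1.9,0.7,0,0,0,0,0],[2.8,1,0,0,0,0,0],[3.8,1.3,0,0,0,0,0],[4.7,1.7,0,0,0,0,0],[5.7,2,0,0,0,0,0],[6.6,2.3,0,0,0,0,0],[7.5,2.7,0,0,0,0,0]])

```text
clock: 7.55
eef_pos: [474.6, 13.3, 56.4]
tcp_rot: [1.015, 1.569, -0.214]
contact_force: [-0.2, 0.3, -1.9]
opening: 0.163
```

Run:
```python
from h import *
s=r.sense(); print(s["eef_pos"],s["contact_force"],s["wrist_torque"],s["opening"])
p,d,C=shot("wrist","w6")
cv2.imwrite("pics/w6c.png",cv2.resize(p[0:160,180:380,::-1],None,fx=3.5,fy=3.5,interpolation=cv2.INTER_CUBIC))
# rotation plan about edge
pos=s["eef_pos"]; R=Ro.from_euler('xyz',s["tcp_rot"]).as_matrix(); ex=R[:,1]; ey=-R[:,2]
o=np.array([609.8,64.2,0])
E3=pos.copy(); tipx=(np.dot(pos-o,ex)+104.7); print("tip bx est",tipx)
d=np.dot(o-pos,ex)-74  # forward distance TCP->edge
print("fwd dist",d)
edge=pos+ex*d; edge[2]=pos[2]+4.7-1.5 ; edge[2]=min(edge[2],58.2)
# tilt: handle down: rotation about which axis sign
for deg in (5,10,15,20,25,28):
    rv=-ey*np.deg2rad(deg)  # positive about -ey?
    Rr=Ro.from_rotvec(rv).as_matrix(); n=edge+Rr@(pos-edge); tip=edge+Rr@(pos+ex*104.7+np.array([0,0,4.7])-edge)
    print(deg,"shift",(n-pos).round(1),"rv",rv.round(3),"tip dz",(tip[2]-58.2).round(1))
```

```text
[474.62720105  13.28099031  56.40969499] [-0.2204156  0.3414039 -1.8670975] [-0.00045041 -0.00888411 -0.03754015] 0.16282836781605056
tip bx est -39.65189762631219
fwd dist 70.3518976263122
5 shift [ 0.4  0.1 -6.1] rv [ 0.029 -0.082  0.   ] tip dz 6.0
10 shift [  1.3   0.5 -12.2] rv [ 0.059 -0.164  0.   ] tip dz 9.0
15 shift [  2.7   0.9 -18.1] rv [ 0.088 -0.247  0.   ] tip dz 11.8
20 shift [  4.6   1.6 -24. ] rv [ 0.117 -0.329  0.   ] tip dz 14.6
25 shift [  6.9   2.4 -29.6] rv [ 0.146 -0.411  0.   ] tip dz 17.3
28 shift [  8.6   3.  -32.8] rv [ 0.164 -0.46   0.   ] tip dz 18.8
```

View pics/w6c.png

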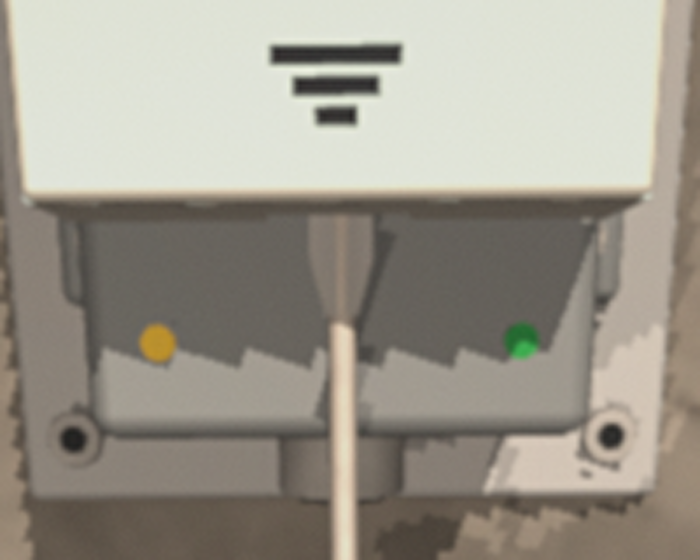

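Emit:
step_arm(rows=[[0.1,0,-2.5,0.012,-0.033,0,0],[0.3,0.1,-5,0.023,-0.066,0,0],[0.6,0.2,-7.5,0.035,-0.1,0,0],[1,0.4,-10,0.047,-0.135,0,0],[1.5,0.5,-13,0.063,-0.176,0,0],[2.1,0.7,-15.7,0.076,-0.213,0,0],[2.9,1,-18.7,0.091,-0.255,0,0],[3.8,1.3,-21.7,0.106,-0.296,0,0]], force=90)

```text
clock: 8.6
eef_pos: [478.8, 14.5, 34.7]
tcp_rot: [1.568, 1.254, 0.34]
contact_force: [6.8, 6.0, -4.3]
opening: 0.151
```

Run:
```python
from h import *
s=r.sense(); print(s["eef_pos"],s["contact_force"],s["wrist_torque"],s["opening"])
p,d,C=shot("wrist","w7");p2,d2,C2=shot("scene","s7")
cv2.imwrite("pics/w7c.png",cv2.resize(p[0:210,180:380,::-1],None,fx=2.8,fy=2.8,interpolation=cv2.INTER_CUBIC))
cv2.imwrite("pics/s7c.png",cv2.resize(p2[180:260,220:360,::-1],None,fx=5,fy=5,interpolation=cv2.INTER_CUBIC))
```

```text
[478.84448937  14.50333841  34.68415426] [ 6.76373029  6.04491107 -4.28127694] [ 0.65539738 -0.17688744  0.52507061] 0.15080138274756233
```

View pics/w7c.png

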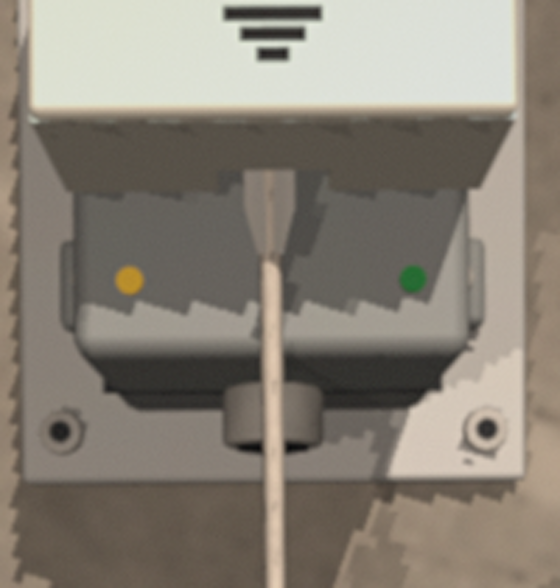

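View pics/s7c.png

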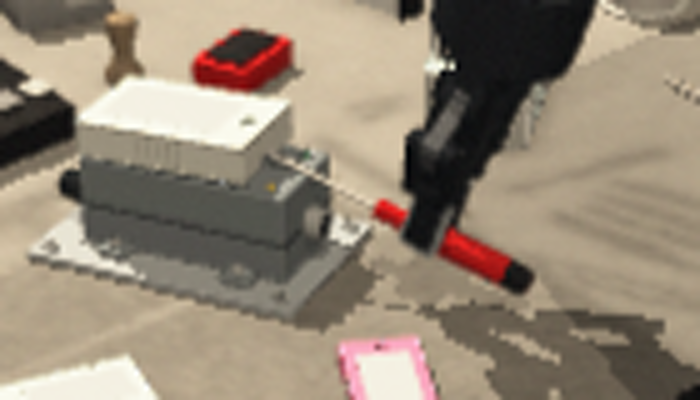

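Emit:
step_arm(rows=[[0.4,0.1,-1,0.005,-0.015,0,0],[0.8,0.3,-2.1,0.011,-0.03,0,0],[1.2,0.4,-3.2,0.016,-0.045,0,0],[1.6,0.6,-4.2,0.021,-0.06,0,0],[2,0.7,-5.3,0.027,-0.076,0,0],[2.4,0.9,-6.4,0.032,-0.091,0,0],[2.4,0.9,-6.4,0.032,-0.091,0,0],[2.4,0.9,-6.4,0.032,-0.091,0,0]])

```text
clock: 9.7
eef_pos: [480.7, 15.5, 28.0]
tcp_rot: [1.572, 1.159, 0.342]
contact_force: [-0.1, 0.8, -0.2]
opening: 0.152
```

Run:
```python
from h import *
s=r.sense(); print(s["eef_pos"],s["contact_force"],s["wrist_torque"],s["opening"])
p,d,C=shot("wrist","w8");p2,d2,C2=shot("scene","s8")
cv2.imwrite("pics/w8c.png",cv2.resize(p[0:210,180:380,::-1],None,fx=2.8,fy=2.8,interpolation=cv2.INTER_CUBIC))
cv2.imwrite("pics/s8c.png",cv2.resize(p2[180:260,220:360,::-1],None,fx=5,fy=5,interpolation=cv2.INTER_CUBIC))
t,dt=vision.grab_frame("top"); P=pts(cam("top"),dt); P2=pts(C2,d2)
yaw=np.deg2rad(19.6); ex=np.array([np.cos(yaw),np.sin(yaw)]); ey=np.array([-ex[1],ex[0]]); o=np.array([609.8,64.2])
for Q in (P,P2,pts(C,d)):
    bx=(Q[...,:2]-o)@ex; by=(Q[...,:2]-o)@ey; z=Q[...,2]
    for a,b in ((-48,-38),(-30,-20),(0,10),(35,45)):
        m=(bx>a)&(bx<b)&(abs(by)<27)&(z>70)&(z<110); print(a,m.sum(),np.median(z[m]).round(1) if m.sum() else 0,end=' | ')
    print()
```

```text
[480.67884978  15.45454097  28.04791946] [-0.10587129  0.8066728  -0.24838008] [-0.0957307   0.27214429 -0.01859371] 0.15213683701089128
-48 60 88.7 | -30 62 88.3 | 0 59 85.4 | 35 55 81.3 | 
-48 41 87.1 | -30 34 85.7 | 0 31 83.2 | 35 33 79.4 | 
-48 3900 88.0 | -30 0 0 | 0 0 0 | 35 0 0 |
```

View pics/w8c.png

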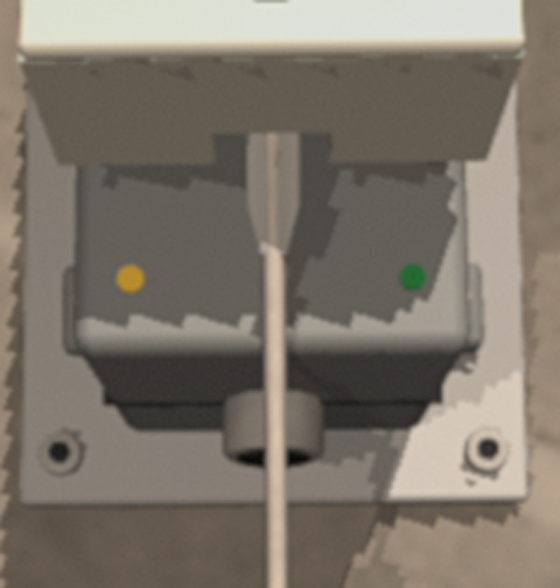

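View pics/s8c.png

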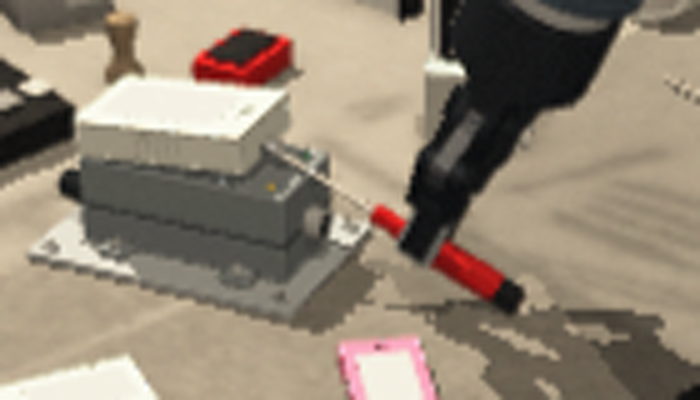

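Emit:
step_arm(rows=[[-1.8,-0.6,5.5,-0.026,0.074,0,0],[-3.5,-1.2,11,-0.053,0.148,0,0],[-4.8,-1.7,16.2,-0.079,0.222,0,0],[-14,-5,16.5,-0.079,0.222,0,0],[-26,-9,17,-0.079,0.222,0,0],[-38,-13,17,-0.079,0.222,0,0],[-50,-18,17,-0.079,0.222,0,0],[-62,-22,17,-0.079,0.222,0,0]])

```text
clock: 10.85
eef_pos: [417.1, -6.5, 44.7]
tcp_rot: [1.577, 1.394, 0.347]
contact_force: [0.3, -0.1, -0.5]
opening: 0.156
```

Run:
```python
from h import *
s=r.sense(); print(s["eef_pos"],s["contact_force"],s["wrist_torque"],s["opening"]);R=Ro.from_euler('xyz',s["tcp_rot"]).as_matrix();print(R.round(3))
p,d,C=shot("wrist","w9");p2,d2,C2=shot("scene","s9")
cv2.imwrite("pics/s9c.png",cv2.resize(p2[180:280,220:360,::-1],None,fx=5,fy=5,interpolation=cv2.INTER_CUBIC))
P=pts(C,d)
for v in (20,35,60,100,150,200): print(v,(R.T@(P[v,277]-s["eef_pos"])).round(1),(R.T@(P[v,279]-s["eef_pos"])).round(1))
```

```text
[417.13208347  -6.54627078  44.66940587] [ 0.25528202 -0.13214791 -0.45313287] [-0.01602202  0.1283941   0.01887642] 0.15563719089702982
[[ 0.165  0.928  0.334]
 [ 0.06   0.329 -0.942]
 [-0.984  0.176 -0.001]]
20 [ 37.8 116.7  -1. ] [ 35.4 116.3   0. ]
35 [ -4.4 103.9  -0.8] [ -4. 104.  -0.]
60 [-4.5 95.4 -0.8] [-5.2 95.3 -0. ]
100 [-6.2 80.9 -0.8] [-5.2 80.8  0. ]
150 [-4.9 61.2 -0.8] [-4. 61.  0.]
200 [-4.4 39.3 -0.8] [-4.1 39.2  0.1]
```

View pics/w9.png

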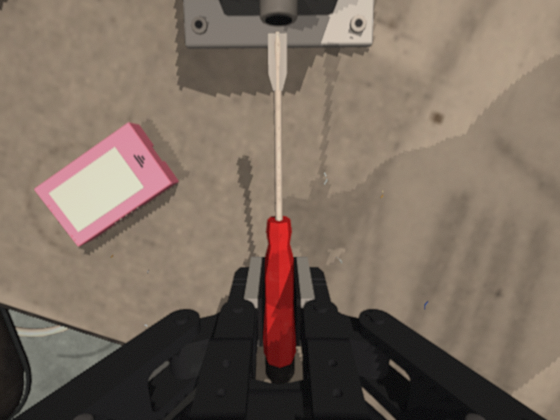

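View pics/s9c.png

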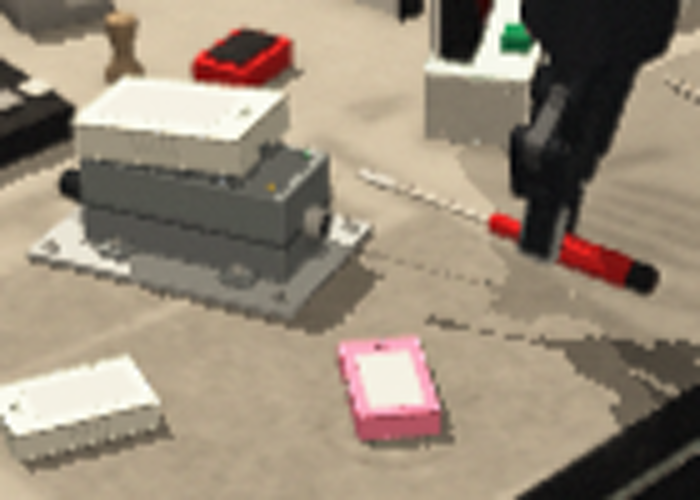

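Emit:
step_arm(rows=[[0,-20,0,-0.02,0.05,0,0],[3,-45,0,-0.04,0.11,0,0],[8,-70,0,-0.059,0.166,0,0],[13,-78,-10,-0.059,0.166,0,0],[13,-78,-25,-0.059,0.166,0,0],[13,-78,-35,-0.059,0.166,0,0],[13,-78,-39,-0.059,0.166,0,0],[13,-78,-40.5,-0.059,0.166,0,0]])

```text
clock: 11.95
eef_pos: [428.3, -84.1, 3.9]
tcp_rot: [-2.235, 1.567, 2.818]
contact_force: [-6.9, 2.7, 22.9]
opening: 0.149
```

Run:
```python
from h import *
s=r.sense(); print(s["eef_pos"],s["contact_force"],s["wrist_torque"],s["opening"]);R=Ro.from_euler('xyz',s["tcp_rot"]).as_matrix();print(R.round(3))
```

```text
[428.34808656 -84.13865637   3.8562153 ] [-6.91968884  2.65990743 22.85884763] [ 0.44960271  0.99842401 -0.00675219] 0.14857412118591587
[[-0.003  0.943  0.334]
 [ 0.001  0.334 -0.943]
 [-1.    -0.003 -0.002]]
```

Emit:
step_arm(rows=[[0,0,0.8,0,0,0,0],[0,0,0.8,0,0,0,40],[0,0,0.8,0,0,0,40],[0,0,0.8,0,0,0,40],[0,0,20,0,0,0,40],[0,0,60,0,0,0,85],[0,0,110,0,0,0,85],[0,0,150,0,0,0,85]])

```text
clock: 12.95
eef_pos: [428.5, -84.2, 155.7]
tcp_rot: [-2.299, 1.568, 2.754]
contact_force: [0.4, 0.5, -0.6]
opening: 0.997
```

Run:
```python
from h import *
s=r.sense(); print(s["eef_pos"],s["contact_force"],s["opening"])
p,d,C=shot("wrist","w10")
P=pts(C,d);x,y,z=P[...,0],P[...,1],P[...,2]
t,dt=vision.grab_frame("top"); Pt=pts(cam("top"),dt); np.savez("pics/t10.npz",p=t,d=dt)
x,y,z=Pt[...,0],Pt[...,1],Pt[...,2]
yaw=np.deg2rad(19.6); ex=np.array([np.cos(yaw),np.sin(yaw)]); ey=np.array([-ex[1],ex[0]]); o=np.array([609.8,64.2])
bx=(Pt[...,:2]-o)@ex; by=(Pt[...,:2]-o)@ey
m=(z>75)&(z<95)&(abs(bx)<75)&(abs(by)<45); cc,sz,a=cv2.minAreaRect(Pt[m][:,:2].astype(np.float32)); print("cover",cc,sz,a)
for a in (-40,-20,0,20,40):
    mm=m&(abs(bx-a)<6); print(a,np.median(z[mm]))
m=(z>7)&(z<22)&(x>350)&(x<800)&(y>250)&(y<520)
hsv=cv2.cvtColor(t,cv2.COLOR_RGB2HSV); b=(hsv[...,0]>95)&(hsv[...,0]<125)&(hsv[...,1]>90)&(x>400)&(x<660)&(y>280)&(y<480)
for nm,mm in (("tray rim",b&(z>11)&(z<24)),("floor",b&(z>-1)&(z<8))):
    cc,sz,a=cv2.minAreaRect(Pt[mm][:,:2].astype(np.float32)); print(nm,mm.sum(),cc,sz,a,np.median(z[mm]))
```

```text
[428.4964658  -84.19422226 155.72237609] [ 0.38162646  0.4516435  -0.61432633] 0.9968390692510358
cover (609.9440307617188, 65.24027252197266) (101.17805480957031, 60.93768310546875) 20.409896850585938
-40 88.98645757575866
-20 87.00932546351555
0 85.67316182057243
20 83.17657474924647
40 81.82808315643456
tray rim 191 (512.1954956054688, 391.42108154296875) (172.62368774414062, 134.99061584472656) 14.68073558807373 16.705747598480684
floor 2039 (512.17431640625, 392.14892578125) (165.5634765625, 135.0789031982422) 14.49950122833252 3.403518601846372
```

View pics/w10.png

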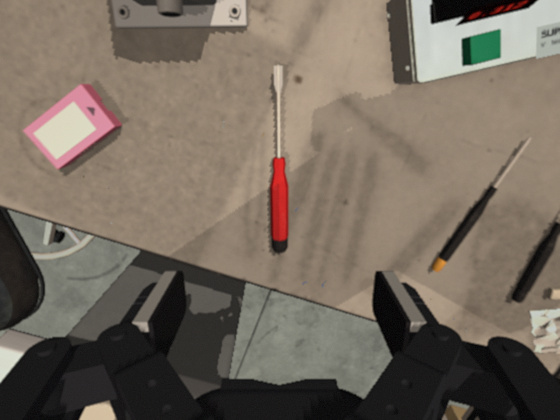

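Emit:
step_arm(rows=[[25,20,0,0,0,0,85],[60,49,0,0,0,0,85],[100,81,0,0,0,0,85],[140,113,0,0,0,0,85],[170,137,0,0.015,-0.04,0,85],[182,147,-15,0.03,-0.085,0,85],[182,147,-30,0.03,-0.085,0,85],[182,147,-35,0.03,-0.085,0,85]], force=40)

```text
clock: 14.05
eef_pos: [611.3, 61.8, 120.8]
tcp_rot: [1.559, 1.481, 0.329]
contact_force: [0.1, -0.0, -0.5]
opening: 0.995
```

Run:
```python
from h import *
s=r.sense(); print(s["eef_pos"],s["contact_force"],s["opening"]);R=Ro.from_euler('xyz',s["tcp_rot"]).as_matrix();print(R.round(3))
p,d,C=shot("wrist","w11"); p2,d2,C2=shot("scene","s11")
P=pts(C,d); z=P[...,2]; 
yaw=np.deg2rad(19.6); ex=np.array([np.cos(yaw),np.sin(yaw)]); ey=np.array([-ex[1],ex[0]]); o=np.array([609.8,64.2])
bx=(P[...,:2]-o)@ex; by=(P[...,:2]-o)@ey
m=(z>75)&(z<95)&(abs(bx)<75)&(abs(by)<45)&(p.min(2)>150); q=P[m]; L=(q-s["eef_pos"])@R
print(m.sum(),"tool-frame min",np.percentile(L,1,axis=0),"max",np.percentile(L,99,axis=0))
for a in (20,30,40,50):
    k=abs(L[:,1]-a)<2; print(a,k.sum(),np.percentile(L[k,2],[1,99]) if k.sum() else '', np.median(L[k,0]) if k.sum() else '')
```

```text
[611.29619615  61.78152581 120.75130871] [ 0.13467195 -0.03836737 -0.48411728] 0.9954241734697737
[[ 0.085  0.939  0.334]
 [ 0.029  0.332 -0.943]
 [-0.996  0.09   0.001]]
11609 tool-frame min [ 27.82228802 -49.34679443 -31.61319135] max [46.39984834 46.19977812 25.84549619]
20 221 [-32.08097609  25.91559682] 40.89102987815655
30 235 [-31.82084318  25.69551993] 42.72238515839312
40 706 [-31.63262129  25.5427525 ] 44.629861084035355
50 0
```

View pics/w11.png

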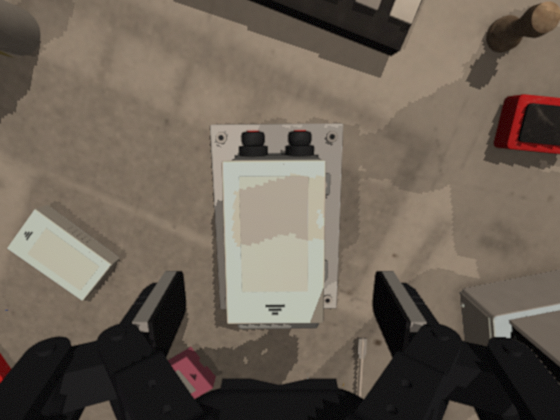

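View pics/s11.png

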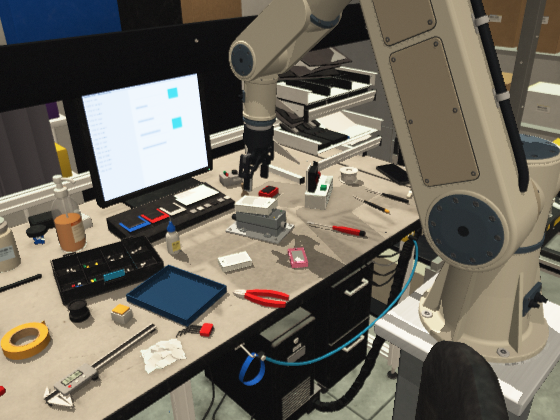

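Emit:
step_arm(rows=[[-1,2.9,0,-0.03,0.085,0,85],[-1,2.9,0,-0.06,0.17,0,85],[-1,2.9,-15,-0.06,0.17,0,85],[-1,2.9,-30,-0.06,0.17,0,85],[-1,2.9,-45,-0.06,0.17,0,85],[-1,2.9,-55,-0.06,0.17,0,85],[-1,2.9,-58.5,-0.06,0.17,0,85],[-1,2.9,-58.5,-0.06,0.17,0,85]])

```text
clock: 15.15
eef_pos: [611.0, 64.6, 63.1]
tcp_rot: [-1.558, 1.482, -2.788]
contact_force: [0.3, -0.3, -0.9]
opening: 0.995
```

Run:
```python
from h import *
s=r.sense(); print(s["eef_pos"],s["contact_force"],s["opening"]);R=Ro.from_euler('xyz',s["tcp_rot"]).as_matrix();print(R.round(3))
p,d,C=shot("wrist","w12")
```

```text
[611.01064447  64.62013636  63.11048877] [ 0.25276958 -0.28365343 -0.87365231] 0.9949459600422661
[[-0.083  0.939  0.333]
 [-0.031  0.332 -0.943]
 [-0.996 -0.089  0.001]]
```

View pics/w12.png

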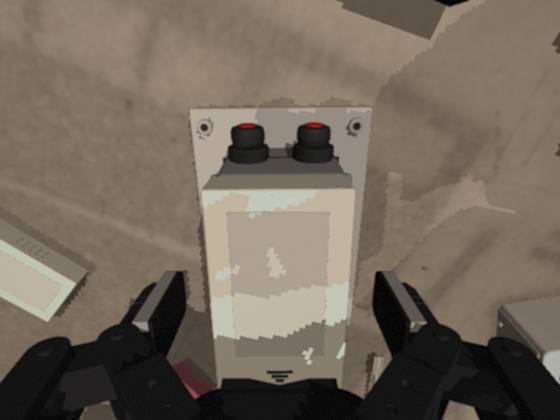

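Emit:
step_arm(rows=[[0,0,0,0,0,0,70],[0,0,0,0,0,0,64],[0,0,0,0,0,0,58],[0,0,0,0,0,0,50],[0,0,0,0,0,0,50],[0,0,0,0,0,0,50],[0,0,0,0,0,0,50],[0,0,0,0,0,0,50]], force=40)

```text
clock: 16.2
eef_pos: [611.5, 64.6, 64.1]
tcp_rot: [-1.553, 1.483, -2.784]
contact_force: [-1.0, -0.7, 5.9]
opening: 0.699
```

Emit:
step_arm(rows=[[0,0,2,0,0,0,50],[0,0,5,0,0,0,50],[0,0,9,0,0,0,50],[0,0,14,0,0,0,50],[0,0,22,0,0,0,50],[0,0,35,0,0,0,50],[0,0,50,0,0,0,50],[0,0,65,0,0,0,50]], force=60)

```text
clock: 17.2
eef_pos: [611.7, 64.6, 130.5]
tcp_rot: [-1.551, 1.483, -2.782]
contact_force: [-0.0, 0.0, 0.2]
opening: 0.686
```

Run:
```python
from h import *
s=r.sense(); print(s["eef_pos"],s["contact_force"],s["opening"]);R=Ro.from_euler('xyz',s["tcp_rot"]).as_matrix();print(R.round(3))
p,d,C=shot("wrist","w13"); p2,d2,C2=shot("scene","s13")
cv2.imwrite("pics/s13c.png",cv2.resize(p2[130:270,170:370,::-1],None,fx=4,fy=4,interpolation=cv2.INTER_CUBIC))
P=pts(C,d); L=(P-s["eef_pos"])@R
m=(L[...,0]>-40)&(L[...,0]<15)&(abs(L[...,2])<28)&(L[...,1]>-15)&(p.min(2)>90)
for a in (0,10,20,30,40,48):
    k=m&(abs(L[...,1]-a)<3); print(a,k.sum(),np.median(L[k],axis=0) if k.sum() else '')
```

```text
[611.68341634  64.58565188 130.45102469] [-0.02352503  0.03787109  0.249085  ] 0.685564782010007
[[-0.082  0.939  0.334]
 [-0.031  0.332 -0.943]
 [-0.996 -0.087  0.002]]
0 1542 [-19.61540246  -0.05227197   0.10409641]
10 1652 [-19.55491518  10.07191248  -0.32700329]
20 1764 [-19.51817937  20.05654416   0.08333433]
30 1895 [-19.41196514  30.02734045  -0.3288595 ]
40 2061 [-19.30895338  39.99889904   0.06148856]
48 2895 [-16.60215249  48.05636965   0.44633611]
```

View pics/w13.png

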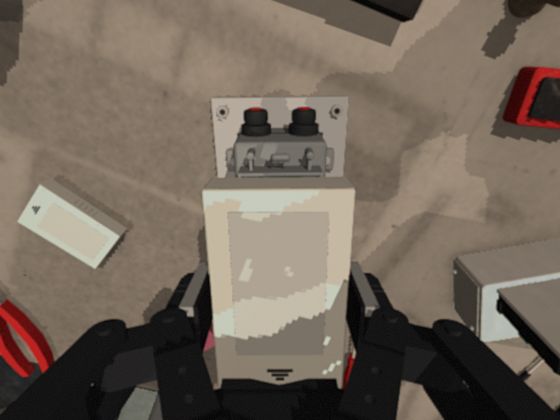

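View pics/s13c.png

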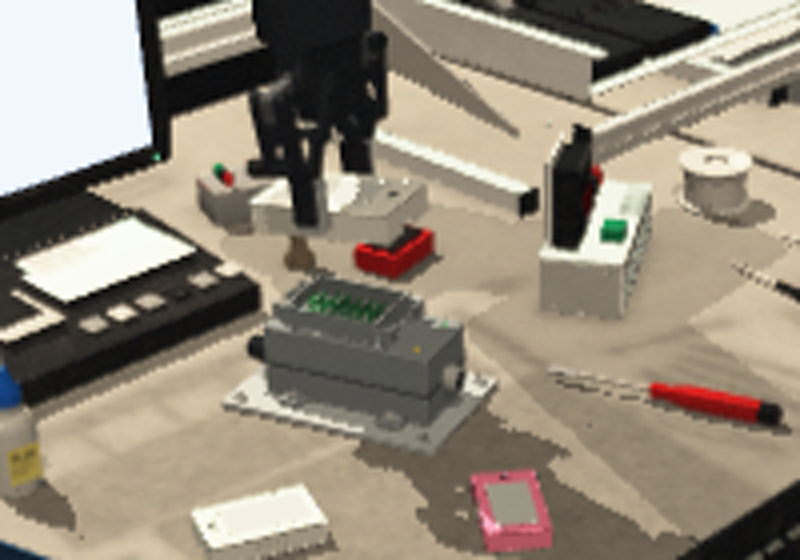

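Emit:
step_arm(rows=[[-6,20,8,0,0,0,50],[-18,60,12,0.01,-0.02,0,50],[-32,108,12,0.015,-0.04,-0.02,50],[-48,156,12,0.02,-0.06,-0.04,50],[-62,204,12,0.025,-0.082,-0.06,50],[-77,252,5,0.029,-0.082,-0.085,50],[-90,296,-15,0.029,-0.082,-0.085,50],[-99,327,-35,0.029,-0.082,-0.085,50]])

```text
clock: 18.3
eef_pos: [512.2, 394.6, 96.2]
tcp_rot: [2.211, 1.568, 0.897]
contact_force: [0.6, 0.2, -1.1]
opening: 0.689
```

Run:
```python
from h import *
s=r.sense(); print(s["eef_pos"],s["contact_force"],s["opening"]);R=Ro.from_euler('xyz',s["tcp_rot"]).as_matrix();print(R.round(3))
p,d,C=shot("wrist","w14")
P=pts(C,d); L=(P-s["eef_pos"])@R
m=(L[...,0]>-40)&(L[...,0]<15)&(abs(L[...,2])<28)&(L[...,1]>-15)&(p.min(2)>90)
for a in (0,20,40):
    k=m&(abs(L[...,1]-a)<3); print(a,k.sum(),np.median(L[k],axis=0) if k.sum() else '')
h=cv2.cvtColor(p,cv2.COLOR_RGB2HSV); z=P[...,2]
b=(h[...,0]>95)&(h[...,0]<125)&(h[...,1]>90)&(z>-3)&(z<7); print("floor z",np.median(z[b]),P[b].min(0),P[b].max(0))
```

```text
[512.1680273  394.56735897  96.20686087] [ 0.55392435  0.1635681  -1.07650583] 0.6893152218286237
[[ 0.002  0.967  0.254]
 [ 0.002  0.254 -0.967]
 [-1.     0.003 -0.002]]
0 1547 [-19.55225213   0.06914163  -0.36123532]
20 1777 [-19.42664537  20.01603005  -0.35940682]
40 2055 [-1.92209123e+01  3.99890493e+01  3.39785728e-02]
floor z 2.3679890333821163 [ 4.55140869e+02  3.16639623e+02 -3.75328288e-01] [608.27670626 476.101438     6.99646835]
```

View pics/w14.png

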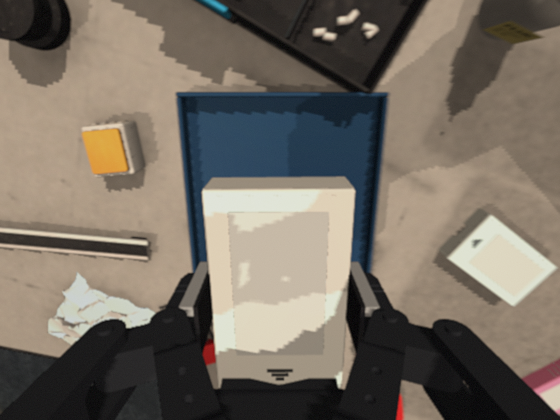

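Emit:
step_arm(rows=[[0,-2,-20,0,0,0,50],[0,-2,-42,0,0,0,50],[0,-2,-62,0,0,0,50],[0,-2,-75,0,0,0,50],[0,-2,-83,0,0,0,50],[0,-2,-87,0,0,0,50],[0,-2,-89,0,0,0,50],[0,-2,-90,0,0,0,50]])

```text
clock: 19.35
eef_pos: [510.4, 394.8, 4.9]
tcp_rot: [3.047, 1.568, 1.733]
contact_force: [-5.2, -4.4, 16.4]
opening: 0.685
```

Emit:
step_arm(rows=[[0,0,1,0,0,0,60],[0,0,1,0,0,0,66],[0,0,1,0,0,0,74],[0,0,1,0,0,0,74],[0,0,1,0,0,0,74],[0,0,12,0,0,0,74],[0,0,50,0,0,0,74],[0,0,100,0,0,0,74]])

```text
clock: 20.35
eef_pos: [509.7, 394.3, 105.5]
tcp_rot: [-2.283, 1.568, 2.687]
contact_force: [0.8, 1.0, 0.3]
opening: 0.866
```

Run:
```python
from h import *
s=r.sense(); print(s["clock"],s["eef_pos"],s["contact_force"],s["opening"])
p,d,C=shot("wrist","w15"); p2,d2,C2=shot("scene","s15"); t,dt,Ct=shot("top","t15")
P=pts(C,d); z=P[...,2]; h=cv2.cvtColor(p,cv2.COLOR_RGB2HSV)
m=(z>15)&(z<35)&(p.min(2)>120)&(abs(P[...,0]-512)<65)&(abs(P[...,1]-392)<45)
q=P[m]; A=np.c_[q[:,:2]-[512,392],np.ones(len(q))]; k=np.linalg.lstsq(A,q[:,2],rcond=None)[0]; print("cover top plane",len(q),k)
x,y,z=np.moveaxis(pts(Ct,dt),-1,0)
m=(z>9)&(z<22)&(x>350)&(x<555)&(y>-120)&(y<-30); Q=np.c_[x[m],y[m]].astype(np.float32); print("driver",cv2.minAreaRect(Q),z[m].max())
m=(x>660)&(x<700)&(y>265)&(y<315)&(z>20)&(z<130); print("flux",x[m].mean(),y[m].mean())
m=(z>20)&(z<35)&(abs(x-512)<70)&(abs(y-392)<60)&(t.min(2)>120); Q=np.c_[x[m],y[m]].astype(np.float32); print("cover top cam",cv2.minAreaRect(Q),np.median(z[m]))
```

```text
20.35 [509.70069699 394.26595652 105.54015321] [0.8039945  1.0178235  0.32089469] 0.8659017809054561
cover top plane 10906 [-4.55779525e-03 -8.97523497e-04  2.44062737e+01]
driver ((448.577880859375, -74.92695617675781), (162.97508239746094, 16.060165405273438), 20.232139587402344) 21.307886732292218
flux 671.9909487373527 286.20972810144895
cover top cam ((508.5624694824219, 394.66015625), (98.9939956665039, 60.332672119140625), 16.069002151489258) 25.60945840553859
```

View pics/t15.png

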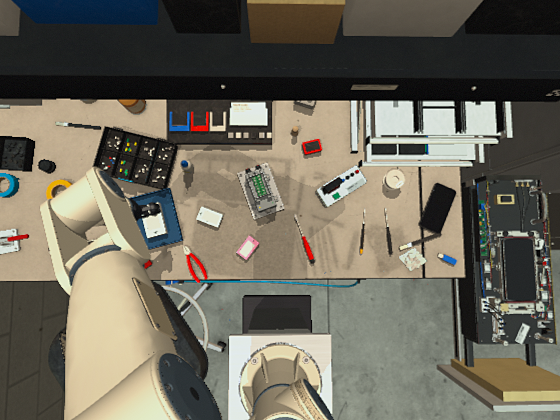

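View pics/s15.png

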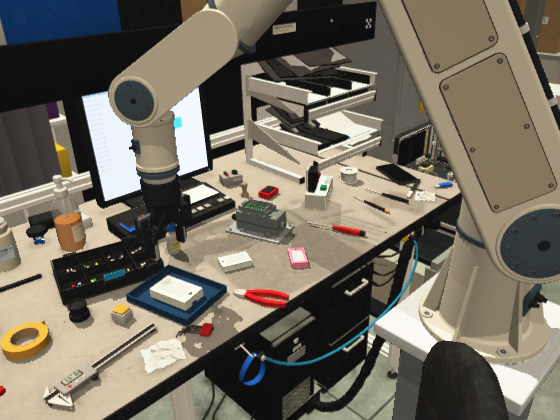

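View pics/w15.png

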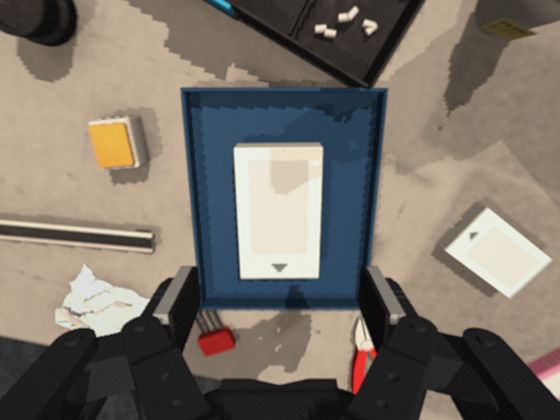

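```bash
python3 -c "
from rig import order
print(order.sign_off())"
```

```text
the job is handed in; nothing more can be done
None
```

The job is handed in at about 20.5 s on the robot clock. No verdict was reported. The cover is in the blue tray and the red screwdriver is flat on the worktop.

**What I did:**
- **Pry:** I worked the red screwdriver's blade into the notch and levered it over the step edge to about 23 degrees. The front of the cover rose about 8.5 mm and stayed up after the force fell to zero. Nothing but the blade touched the cover while it was clipped.
- **Screwdriver:** I laid it down flat on the worktop, clear of everything.
- **Cover:** I gripped it by its 60 mm sides, lifted it off and set it in the tray.

**Last checks:**
- **Cover:** Its top is level to within 0.3 degrees at 24.4–25.6 mm high, which matches the 3 mm tray floor plus the 22 mm cover. Its centre is within about 5 mm of the tray's centre.
- **Screwdriver:** It lies flat on its side in the top camera's depth data.
- **Other things:** The flux bottle measured where it stood at the start. The other two screwdrivers and the spool look unmoved in the last pictures, but I did not measure them again.

**Disagreements:**
- The cameras differed from each other by about 2–3 mm. I settled this with close-up wrist views.
- My first tilt of the gripper over the cover was the wrong way. I corrected it before touching the cover.
- When set down, the screwdriver was pressed with about 23 N and the cover with about 16 N, more than I intended but below the limits.

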